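Put the turned sleeves back into their nests after inspection

TASK

Put the four round steel sleeves back into their wooden nests, one after another in order of size starting with the smallest: the smallest sleeve in the smallest nest, the next in the next, and so on up to the largest. Set each one down upright on the floor of its round pocket without dropping it, and let go of it before you go on to the next. Leave the two square steel blocks where they are.

Things in the scene. Friction and masses are not known exactly. Their poses are not given: they have to be found in the camera images.
- sleeve_s: the smallest of four plain turned steel sleeves (short round tubes) of equal height: 26 mm outside diameter, 12 mm bore right through, 36 mm high, about 120 g, loose, standing upright on the bench; origin at the centre of its underside, z along its axis, up
- sleeve_m: the second smallest of four plain turned steel sleeves (short round tubes) of equal height: 38 mm outside diameter, 20 mm bore right through, 36 mm high, about 230 g, loose, standing upright on the bench; origin at the centre of its underside, z along its axis, up
- sleeve_l: the second largest of four plain turned steel sleeves (short round tubes) of equal height: 50 mm outside diameter, 30 mm bore right through, 36 mm high, about 350 g, loose, standing upright on the bench; origin at the centre of its underside, z along its axis, up
- sleeve_xl: the largest of four plain turned steel sleeves (short round tubes) of equal height: 62 mm outside diameter, 40 mm bore right through, 36 mm high, about 490 g, loose, standing upright on the bench; origin at the centre of its underside, z along its axis, up
- nest_s: the smallest of four square wooden storage nests, fixed to the bench: 62 x 62 mm, 18 mm high, with one round blind pocket 42 mm across in the middle of its top, 10 mm deep (pocket floor 8 mm above the bench); origin at the centre of its underside (on the pocket's axis), z up, x and y along its sides
- nest_m: the second smallest of four square wooden storage nests, fixed to the bench: 74 x 74 mm, 18 mm high, with one round blind pocket 54 mm across in the middle of its top, 10 mm deep (pocket floor 8 mm above the bench); origin at the centre of its underside (on the pocket's axis), z up, x and y along its sides
- nest_l: the second largest of four square wooden storage nests, fixed to the bench: 86 x 86 mm, 18 mm high, with one round blind pocket 66 mm across in the middle of its top, 10 mm deep (pocket floor 8 mm above the bench); origin at the centre of its underside (on the pocket's axis), z up, x and y along its sides
- nest_xl: the largest of four square wooden storage nests, fixed to the bench: 98 x 98 mm, 18 mm high, with one round blind pocket 78 mm across in the middle of its top, 10 mm deep (pocket floor 8 mm above the bench); origin at the centre of its underside (on the pocket's axis), z up, x and y along its sides
- block_large: the larger of two square steel blocks that are to stay where they are: 40 x 40 mm, 36 mm high, with a 20 mm upright hole through the middle, loose; origin at the centre of its underside, z up, x and y along its sides
- block_small: the smaller of two square steel blocks that are to stay where they are: 28 x 28 mm, 36 mm high, with a 12 mm upright hole through the middle, loose; origin at the centre of its underside, z up, x and y along its sides
Things that resemble listed ones, but are neither listed nor needed, are in the scene too. What is shaped like the sleeve_l but red is not meant. Leave any pink look-alike of the sleeve_s alone.

How it is judged:
On the way, in this order (a step that is already met when the one before it is completed fails the run):
1. the smallest sleeve stands in the smallest nest and is let go (horizontal distance between sleeve_s and nest_s below 0.011 m and z of sleeve_s in the frame of nest_s between 0.004 and 0.012 m and angle between sleeve_s's own z axis and vertical below 0.1 rad and contact force between the fingers and sleeve_s below 0.1 N and linear speed of sleeve_s below 0.02 m/s and angular speed of sleeve_s below 0.2 rad/s), for 0.2 s.
2. the second smallest sleeve stands in the second smallest nest and is let go (horizontal distance between sleeve_m and nest_m below 0.011 m and z of sleeve_m in the frame of nest_m between 0.004 and 0.012 m and angle between sleeve_m's own z axis and vertical below 0.1 rad and contact force between the fingers and sleeve_m below 0.1 N and linear speed of sleeve_m below 0.02 m/s and angular speed of sleeve_m below 0.2 rad/s), for 0.2 s.
3. the second largest sleeve stands in the second largest nest and is let go (horizontal distance between sleeve_l and nest_l below 0.011 m and z of sleeve_l in the frame of nest_l between 0.004 and 0.012 m and angle between sleeve_l's own z axis and vertical below 0.1 rad and contact force between the fingers and sleeve_l below 0.1 N and linear speed of sleeve_l below 0.02 m/s and angular speed of sleeve_l below 0.2 rad/s), for 0.2 s.
4. the largest sleeve stands in the largest nest and is let go (horizontal distance between sleeve_xl and nest_xl below 0.011 m and z of sleeve_xl in the frame of nest_xl between 0.004 and 0.012 m and angle between sleeve_xl's own z axis and vertical below 0.1 rad and contact force between the fingers and sleeve_xl below 0.1 N and linear speed of sleeve_xl below 0.02 m/s and angular speed of sleeve_xl below 0.2 rad/s), for 0.2 s.
At the end, for the whole second after the job is handed in: Each of the four sleeves stands upright (within 0.1 rad) on the floor of the pocket of the nest of its own size rank (axis within 11 mm of the pocket's axis, underside 4 to 12 mm above the nest's underside), released and at rest; both square blocks are within 20 mm of where they started (all of step 1 and all of step 2 and all of step 3 and all of step 4 and distance of each of block_large, block_small from where it was at the start of the episode below 0.02 m); the robot touches nothing.
It fails at once if the smallest sleeve is dropped (falls or flies free of the fingers faster than 0.6 m/s) (linear speed of sleeve_s above 0.6 m/s and contact force between the fingers and sleeve_s below 0.1 N).
It fails at once if the second smallest sleeve is dropped (falls or flies free of the fingers faster than 0.6 m/s) (linear speed of sleeve_m above 0.6 m/s and contact force between the fingers and sleeve_m below 0.1 N).
It fails at once if the second largest sleeve is dropped (falls or flies free of the fingers faster than 0.6 m/s) (linear speed of sleeve_l above 0.6 m/s and contact force between the fingers and sleeve_l below 0.1 N).
It fails at once if the largest sleeve is dropped (falls or flies free of the fingers faster than 0.6 m/s) (linear speed of sleeve_xl above 0.6 m/s and contact force between the fingers and sleeve_xl below 0.1 N).
It fails at once if a square block is pushed or carried more than 20 mm from its place (distance of any of block_large, block_small from where it was at the start of the episode above 0.02 m).
It also fails if it takes over 99 s, if anything falls off the work surface, if the arm or the gripper's body presses on something with over 40 N, if the wrist force passes 120 N, or if a joint passes its speed limit or range.

ROBOT

A 6-joint arm with a two-finger parallel gripper is mounted at the origin on the work surface. World frame = base frame: x ahead of the robot, y to its left, z up, the work surface at z = 0. Lengths are in m, angles in rad, forces in N, time in s.
With the tool pointing down it reaches from about 0.375 to 0.9 m from the base axis. Payload 3.1 kg.
Tool frame: the origin (TCP) lies at the very end of the fingers, on their centre line; the grasp point (between the pads) lies 19 mm behind it; z points along the fingers, y is the line along which they close (so a half turn about z gives the same grasp; the last joint's range is limited). The gripper opens to 87 mm and grips with 3 to 60 N. Pads are 19 mm wide; open, the fingers measure 117 mm over their backs; the gripper's body (75 mm by 190 mm) begins 51 mm behind the grasp point.
Start: joints at [-1.5, 0.527, 1.433, -0, 1.181, -0.178], TCP at [0.154, -0.606, 0.223] pointing down, gripper open.
Joint ranges: [-3.08, 3.08], [-0.75, 2.2], [0.22, 2.44], [-1.43, 4.57], [0, 2.65], [-2.85, 2.85]. Speed limits (rad/s): [2.79, 2.79, 3.14, 3.14, 3.14, 3.14].

INTERFACE

Orientations are given as a unit quaternion [x, y, z, w].
In Python, from rig import robot gives the robot as it stands. The module is installed in compiled form; this text tells all that it offers.
- The arm moves only by the tool play_rows, never from a script. Its argument "steps" is one flat list of numbers, 5 for each row, row after row: the opening, from -1 (shut) to 1 (fully open), then the shift along the tool's x, y, z as a fraction of full scale, then the turn about the tool's z as a fraction of full scale. In form: [claw, tx, ty, tz, twist, claw, tx, ty, tz, twist, ...]. A call has exactly 10 rows; each row shifts and turns the commanded pose from where the row before left it, along the tool's axes as they then stand; what a row does not reach is not made up. Full scale, the value 1, is 0.03 m for a shift and 0.1 rad for a turn. A row lasts 1/10 s, in which the tool goes at most 50 mm and 8.59 degrees, less where a joint would pass 70% of its speed; a pose out of reach is approached as far as the arm can. A call with a number of a shift or a turn outside -1 to 1 is refused whole. A call with a gripper value outside its range is refused whole. The fingers move at their own pace and stop on an object; "grip_force" is the grip in N (left out, the last holds). Time passes only in rows, so rows that do not move let the fingers close, or fill a call up. It gives the time, the measured TCP pose, the force, the opening and the grip force at its end, in the units of the state.
- robot.get_obs(): the state, without advancing time (a new reading comes with each control period).
- robot.camera(name): name is "scene" or "side" or "wrist"; returns a dict with "image" (400x640x3 uint8, red, green, blue), "mtx" (3x3 intrinsics, pixels), "D" ([k1, k2, p1, p2, k3] as OpenCV has them; the pictures are not rectified), "rvec" (rotation vector, rad) and "tvec" (3), from world to camera coordinates, as OpenCV has them. Camera axes: x right, y down, z forward; pixel columns grow to the right and rows downward; lengths in m; the calibration is good to about 2 mm. A picture is of the moment at which its call begins. There is no depth.
- robot.hand_in(): hands the job in; it is judged then, once.
The state is a dict: "time": time; "q": joint angles; "joint_velocities": joint speeds; "joint_torque": joint torques, N m; "position": TCP position; "tool_rot": TCP orientation; "ft_force": force on the tool from outside, world axes, zero at the start; "moment": the same for the moment, N m; "grip_width": finger opening in m; "grip_force": force on a finger pad.
Only numpy, scipy, OpenCV 4.12 (cv2) and the standard library are available. Lean on these libraries where they do the work, as an engineer would, in place of code of your own. Each camera call takes 0.05 s, during which the arm holds its last target. There are 200 camera calls.

## Working session

There is one attempt and no reset: what is moved stays moved. The work goes in short steps, Python scripts to look and compute and a tool call to move; the robot and the scene stay as the last step left them, time stands still between calls to the robot, and variables do not carry over. Pictures are saved under pics/ and viewed, at most 14 in all, crops included, and the job is handed in when it is done.

Besides the shell and the picture viewer there is one more tool, called as name(argument=value, ...), one argument or row to a line, values as JSON. play_rows: Moves the arm, as the interface text tells. Shift numbers are shares of 0.03 m and turn numbers shares of 0.1 rad, none past 1 either way. Its arguments: {"type":"object","properties":{"steps":{"type":"array"},"grip_force":{"type":"number"}},"required":["steps"]}

```bash
mkdir -p pics; cat > h.py <<'E'
import numpy as np, cv2
from rig import robot
def snap(n,f):
    c=robot.camera(n); cv2.imwrite('pics/'+f+'.png',c['image'][:,:,::-1]); np.savez('pics/'+f+'.npz',**c); return c
def load(f): return np.load('pics/'+f+'.npz')
def ray(c,uv,z):
    p=cv2.undistortPoints(np.array(uv,float).reshape(-1,1,2),c['mtx'],c['D']).reshape(-1,2)
    R=cv2.Rodrigues(c['rvec'])[0]; o=-R.T@c['tvec'].ravel()
    d=np.c_[p,np.ones(len(p))]@R
    return o+d*((z-o[2])/d[:,2])[:,None]
def proj(c,P): return cv2.projectPoints(np.array(P,float).reshape(-1,1,3),c['rvec'],c['tvec'],c['mtx'],c['D'])[0].reshape(-1,2)
E
python3 - <<'E'
from h import *
for n in ['scene','side','wrist']:
    c=snap(n,n+'0'); R=cv2.Rodrigues(c['rvec'])[0]; print(n,(-R.T@c['tvec'].ravel()).round(3),R[2].round(2))
print(robot.get_obs())
E
```

```text
scene [1.447 0.132 0.843] [-0.76 -0.1  -0.65]
side [ 0.439 -0.839  0.608] [ 0.06  0.83 -0.56]
wrist [ 0.234 -0.586  0.384] [-0.29 -0.07 -0.95]
{'time': 0.15, 'q': array([-1.50051428e+00,  5.28228011e-01,  1.43363945e+00, -1.79172583e-05,
        1.18138408e+00, -1.78513845e-01]), 'joint_velocities': array([ 0.00263671, -0.00251513, -0.00248773,  0.00045413, -0.00010354,
       -0.00053892]), 'joint_torque': array([ 4.41128650e-04, -4.40430987e+01, -1.76841938e+01,  6.33155834e-02,
        5.52842987e-02, -9.09763844e-05]), 'position': array([ 0.15387243, -0.60517053,  0.22180154]), 'tool_rot': array([ 9.92271784e-01,  1.24080693e-01,  3.65909736e-05, -8.28673040e-04]), 'ft_force': array([0.29934354, 0.09428699, 0.56655709]), 'moment': array([ 0.00759258, -0.02592391,  0.01926868]), 'grip_force': 0.0, 'grip_width': 0.08713409997562367}
```

View pics/scene0.png

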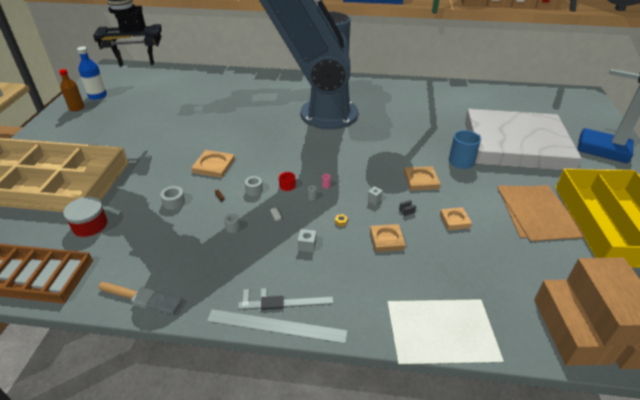

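View pics/side0.png

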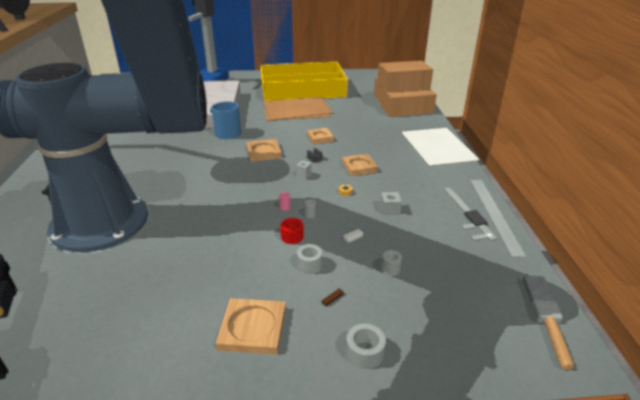

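The scene view shows the nests at about (213,163), (422,178), (388,236) and (456,218). The sleeves are at about (172,197), (254,186), (231,223) and (312,192), and the blocks at (307,240) and (375,197). I'll enlarge both views for closer readings.

```bash
python3 - <<'E'
import cv2
def crop(f,x0,y0,x1,y1,s,o): cv2.imwrite(f'pics/{o}.png',cv2.resize(cv2.imread(f'pics/{f}.png')[y0:y1,x0:x1],None,fx=s,fy=s,interpolation=cv2.INTER_CUBIC))
crop('scene0',150,140,350,260,4,'sA')
crop('scene0',340,150,500,260,5,'sB')
crop('side0',210,180,420,380,3,'dA')
E
```

```text
(no output)
```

View pics/sA.png

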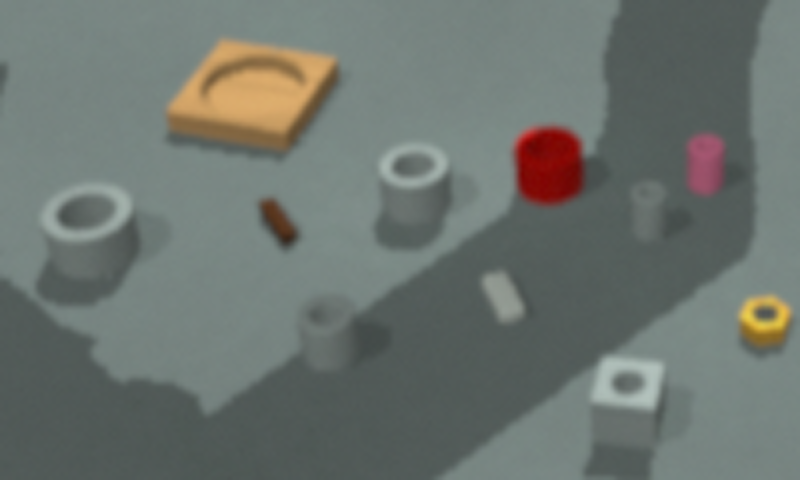

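View pics/sB.png

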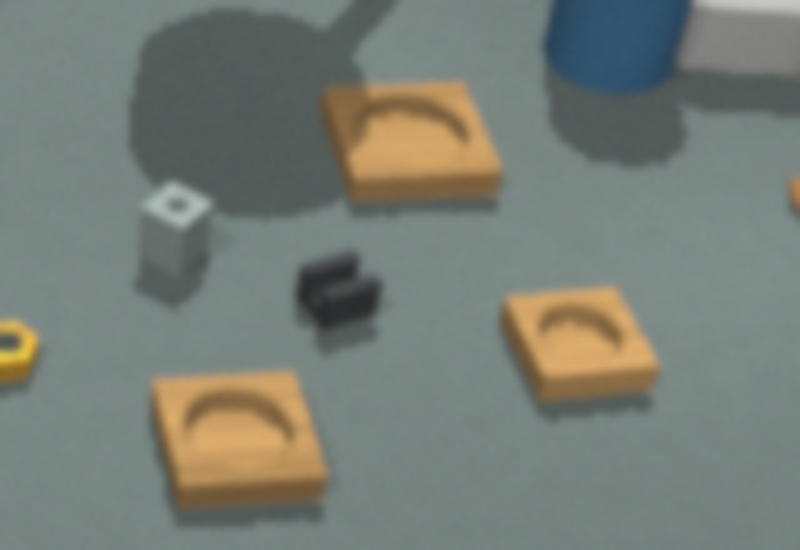

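View pics/dA.png

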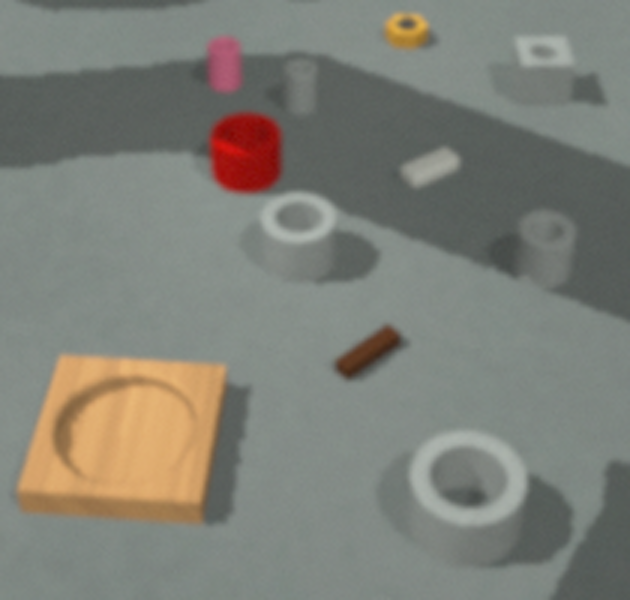

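```bash
cat > m.py <<'E'
from h import *
S=load('scene0');D=load('side0')
A=lambda p:(np.array(p,float).reshape(-1,2)+.5)/4-.5+[150,140]
B=lambda p:(np.array(p,float).reshape(-1,2)+.5)/5-.5+[340,150]
C=lambda p:(np.array(p,float).reshape(-1,2)+.5)/3-.5+[210,180]
for n,a,d in [('xl',(88,212),(468,477)),('l',(414,165),(298,218)),('m',(328,313),(547,231)),('s',(648,193),(301,69))]:
    print(n,ray(S,A(a),.036)[0,:2].round(4),ray(D,C(d),.036)[0,:2].round(4))
def sq(n,c,uv,z):
    P=ray(c,uv,z)[:,:2]; e=np.roll(P,-1,0)-P
    print(n,P.mean(0).round(4),'sides',np.linalg.norm(e,axis=1).round(4),'ang',(np.degrees(np.arctan2(e[:,1],e[:,0]))%90).round(1))
sq('nxl',S,A([(222,40),(338,62),(290,137),(168,108)]),.018)
sq('nxlD',D,C([(60,354),(228,366),(205,505),(20,494)]),.018)
sq('nl',S,B([(323,88),(466,83),(501,177),(351,183)]),.018)
sq('nm',S,B([(152,380),(297,372),(327,478),(177,487)]),.018)
sq('ns',S,B([(502,297),(618,288),(658,371),(541,380)]),.018)
sq('bL',S,A([(601,355),(664,359),(654,408),(591,401)]),.036)
sq('bS',S,B([(174,181),(213,204),(181,228),(141,205)]),.036)
print('mug base',ray(S,[(464,165)],0)[0,:2],'mug rim as z.09',ray(S,[(466,138)],.09)[0,:2])
print('red,pink,nut',ray(S,A([(549,145),(706,145),(765,312)]),.036)[:,:2].round(3))
print('black,brown',ray(S,B([(338,280)]),.01)[:,:2],ray(S,A([(278,222)]),.01)[:,:2])
E
python3 m.py
```

```text
xl [ 0.5431 -0.3832] [ 0.5432 -0.3825]
l [ 0.4638 -0.1722] [ 0.464  -0.1715]
m [ 0.6209 -0.192 ] [ 0.6219 -0.1934]
s [ 0.4738 -0.0032] [ 0.4737 -0.0018]
nxl [ 0.3619 -0.3229] sides [0.1008 0.0983 0.1043 0.0931] ang [79.9 84.  77.2 82.2]
nxlD [ 0.3631 -0.322 ] sides [0.0998 0.0985 0.0984 0.1008] ang [81.3 82.8 82.7 83.6]
nl [0.3562 0.3068] sides [0.0871 0.09   0.087  0.0905] ang [10.6  8.8 10.9  8.9]
nm [0.6146 0.2086] sides [0.0761 0.0755 0.075  0.0757] ang [11.8 10.6 12.  11.4]
ns [0.5209 0.3872] sides [0.0647 0.0648 0.0626 0.0644] ang [13.8 11.6 13.5 13.4]
bL [0.6567 0.0086] sides [0.0398 0.0429 0.0391 0.0404] ang [ 2.2 89.1 88.6  0.1]
bS [0.4627 0.1722] sides [0.0281 0.0285 0.0281 0.0292] ang [51.5 53.4 53.  53.3]
mug base [0.26021005 0.44326437] mug rim as z.09 [0.24770422 0.43212989]
red,pink,nut [[ 0.429 -0.081]
 [ 0.415  0.031]
 [ 0.584  0.088]]
black,brown [[0.4850764  0.26282279]] [[ 0.50752059 -0.26245581]]
```

The scene and side cameras agree to 1–2 mm, and the sizes match the ones given. I'll turn the tool square to the world axes and go to sleeve_s.

play_rows(
  steps=[1, 0, 0, 0, 0.83, 1, 0, 0, 0, 0.83, 1, 0, 0, 0, 0.83, 1, 0.53, -1, 0.2, 0, 1, 0.53, -1, 0.2, 0, 1, 0.53, -1, 0.2, 0, 1, 0.53, -1, 0.2, 0, 1, 0.53, -1, 0.2, 0, 1, 0.53, -1, 0.2, 0, 1, 0.53, -1, 0.2, 0],
  grip_force=30,
)

```text
time: 1.15
position: [0.2657, -0.3944, 0.1803]
tool_rot: [1.0, -0.0, 0.0, -0.0]
ft_force: [0.9, 0.4, 0.8]
grip_width: 0.087
grip_force: 0.0
```

play_rows(
  steps=[0.4, 0.53, -1, 0.2, 0, 0.4, 0.53, -1, 0.2, 0, 0.4, 0.53, -1, 0.2, 0, 0.4, 0.53, -1, 0.2, 0, 0.4, 0.53, -1, 0.2, 0, 0.4, 0.53, -1, 0.2, 0, 0.4, 0.53, -1, 0.2, 0, 0.4, 0.53, -1, 0.2, 0, 0.4, 0.53, -1, 0.2, 0, 0.4, 0.53, -1, 0.2, 0],
)

```text
time: 2.15
position: [0.4249, -0.0945, 0.1203]
tool_rot: [1.0, -0.0, 0.0, 0.0]
ft_force: [0.9, -0.2, 0.3]
grip_width: 0.0611
grip_force: 0.0
```

play_rows(
  steps=[0.4, 0.41, -0.77, 0, 0, 0.4, 0.41, -0.77, 0, 0, 0.4, 0.41, -0.77, 0, 0, 0.4, 0.41, -0.77, 0, 0, 0.4, 0, 0, 0.7, 0, 0.4, 0, 0, 0.7, 0, 0.4, 0, 0, 0.6, 0, 0.4, 0, 0, 0, 0, 0.4, 0, 0, 0, 0, 0.4, 0, 0, 0, 0],
)

```text
time: 3.15
position: [0.4741, -0.0036, 0.0613]
tool_rot: [1.0, -0.0, 0.001, 0.0]
ft_force: [-0.4, -0.4, 0.1]
grip_width: 0.0609
grip_force: 0.0
```

```bash
python3 - <<'E'
from h import *
snap('wrist','w1')
o=robot.get_obs();print(o['position'],o['q'])
E
```

```text
[ 0.47423518 -0.00363547  0.06140798] [-2.43917658e-01  6.11007259e-01  1.94045391e+00  1.68808519e-05
  5.88243507e-01  1.32721974e+00]
```

View pics/w1.png

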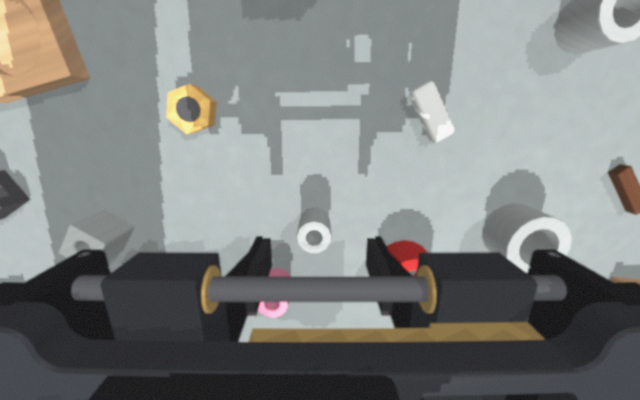

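Wrist view: the sleeve_s ring is at (314,238), between the fingers. The red sleeve is at (405,255), behind the right finger in this view.

```bash
python3 - <<'E'
from h import *
c=load('w1')
print(ray(c,[(314,238),(540,243)],.036))
E
```

```text
[[ 0.47177598 -0.00140653  0.036     ]
 [ 0.46719699 -0.17090672  0.036     ]]
```

play_rows(
  steps=[0.4, -0.03, -0.05, 0.54, 0, 0.4, 0, 0, 0.54, 0, 0.4, 0, 0, 0.54, 0, 0.4, 0, 0, 0, 0, -1, 0, 0, 0, 0, -1, 0, 0, 0, 0, -1, 0, 0, 0, 0, -1, 0, 0, 0, 0, -1, 0, 0, 0, 0, -1, 0, 0, 0, 0],
  grip_force=30,
)

```text
time: 4.2
position: [0.4728, -0.0019, 0.0123]
tool_rot: [1.0, -0.0, 0.0, 0.0]
ft_force: [-0.4, -0.1, 3.6]
grip_width: 0.0247
grip_force: 30.0
```

play_rows(
  steps=[-1, 0, 0, -0.5, 0, -1, 0, 0, -1, 0, -1, 0, 0, -1, 0, -1, 0, 0, -0.5, 0, -1, 0.12, -0.9, 0, 0, -1, 0.12, -1, 0, 0, -1, 0.12, -1, 0, 0, -1, 0.12, -1, 0, 0, -1, 0.12, -1, 0, 0, -1, 0.12, -1, 0, 0],
)

```text
time: 5.2
position: [0.4938, 0.1763, 0.1017]
tool_rot: [1.0, -0.0, -0.001, 0.0]
ft_force: [1.2, 0.8, -0.7]
grip_width: 0.0247
grip_force: 30.0
```

play_rows(
  steps=[-1, 0.12, -1, 0, 0, -1, 0.12, -1, 0, 0, -1, 0.12, -1, 0, 0, -1, 0.12, -1, 0, 0, -1, 0.12, -1, 0, 0, -1, 0.12, -1, 0, 0, -1, 0.12, -1, 0, 0, -1, 0, 0, 0, 0, -1, 0, 0, 0, 0, -1, 0, 0, 0, 0],
)

```text
time: 6.2
position: [0.5187, 0.384, 0.1014]
tool_rot: [1.0, -0.0, -0.001, 0.001]
ft_force: [-0.9, -1.1, -1.5]
grip_width: 0.0244
grip_force: 30.0
```

```bash
python3 - <<'E'
from h import *
snap('wrist','w2')
o=robot.get_obs();print(o['position'],o['grip_width'],o['grip_force'])
E
```

```text
[0.51896659 0.38382604 0.10152661] 0.024564353129217526 29.995887672166646
```

View pics/w2.png

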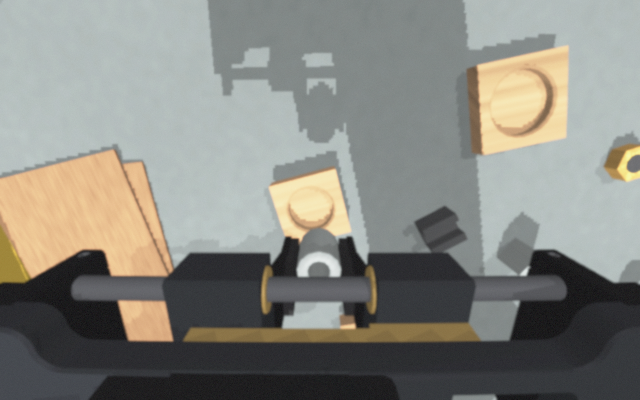

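The sleeve is held upright. The nest_s pocket rim is at about (311,206) and the nest_m rim at about (521,102).

```bash
python3 - <<'E'
from h import *
c=load('w2')
print(ray(c,[(311,206),(521,102)],.018))
E
```

```text
[[0.52221322 0.38974356 0.018     ]
 [0.61393814 0.21241483 0.018     ]]
```

play_rows(
  steps=[-1, 0.08, -0.15, 0, 0, -1, 0, 0, 0.7, 0, -1, 0, 0, 0.8, 0, -1, 0, 0, 0.7, 0, -1, 0, 0, 0.3, 0, -1, 0, 0, 0.1, 0, -1, 0, 0, 0.07, 0, -1, 0, 0, 0, 0, -1, 0, 0, 0, 0, -1, 0, 0, 0, 0],
)

```text
time: 7.25
position: [0.5225, 0.3899, 0.0228]
tool_rot: [1.0, -0.0, 0.001, -0.0]
ft_force: [-0.5, -0.5, -0.5]
grip_width: 0.0246
grip_force: 30.0
```

play_rows(
  steps=[-1, 0, 0, 0.04, 0, -1, 0, 0, 0.03, 0, -1, 0, 0, 0, 0, 0.2, 0, 0, 0, 0, 0.2, 0, 0, 0, 0, 0.2, 0, 0, 0, 0, 0.2, 0, 0, 0, 0, 0.2, 0, 0, -0.5, 0, 0.2, 0, 0, -1, 0, 0.2, 0, 0, -1, 0],
)

```text
time: 8.25
position: [0.5217, 0.3894, 0.0958]
tool_rot: [1.0, -0.0, -0.0, 0.0]
ft_force: [0.9, 0.3, 0.1]
grip_width: 0.052
grip_force: 0.0
```

```bash
python3 - <<'E'
from h import *
c=snap('scene','s2')
cv2.imwrite('pics/s2c.png',cv2.resize(c['image'][120:280,380:540,::-1],None,fx=3,fy=3,interpolation=cv2.INTER_CUBIC))
E
```

```text
(no output)
```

View pics/s2c.png

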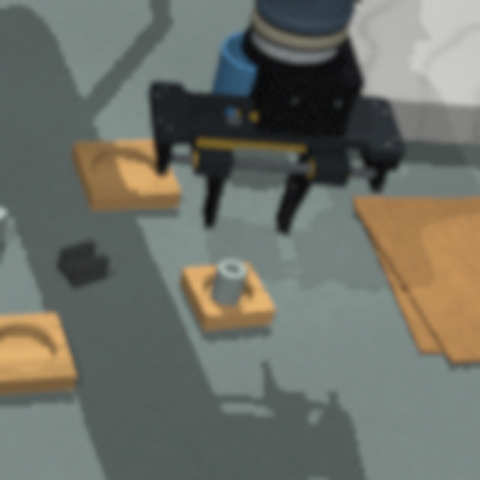

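sleeve_s stands upright in nest_s at crop position (230,285). Next is sleeve_m.

play_rows(
  steps=[0.6, 0.16, 0.97, 0, 0, 0.6, 0.16, 0.97, 0, 0, 0.6, 0.16, 0.97, 0, 0, 0.6, 0.16, 0.97, 0, 0, 0.6, 0.16, 0.97, 0, 0, 0.6, 0.16, 0.97, 0, 0, 0.6, 0.16, 0.97, 0, 0, 0.6, 0.16, 0.97, 0, 0, 0.6, 0.16, 0.97, 0, 0, 0.6, 0.16, 0.97, 0, 0],
)

```text
time: 9.3
position: [0.5705, 0.0974, 0.0958]
tool_rot: [1.0, -0.0, 0.001, -0.0]
ft_force: [-0.4, 0.2, 0.2]
grip_width: 0.0694
grip_force: 0.0
```

play_rows(
  steps=[0.6, 0.16, 0.97, 0, 0, 0.6, 0.16, 0.97, 0, 0, 0.6, 0.16, 0.97, 0, 0, 0.6, 0.16, 0.97, 0, 0, 0.6, 0.16, 0.97, 0, 0, 0.6, 0.16, 0.97, 0, 0, 0.6, 0.16, 0.97, 0, 0, 0.6, 0.16, 0.97, 0, 0, 0.6, 0.16, 0.97, 0, 0, 0.6, 0.16, 0.97, 0, 0],
)

```text
time: 10.3
position: [0.6182, -0.1938, 0.0959]
tool_rot: [1.0, -0.0, 0.001, 0.0]
ft_force: [-0.4, 0.7, 0.8]
grip_width: 0.0698
grip_force: 0.0
```

play_rows(
  steps=[0.6, 0, 0, 0, 0, 0.6, 0, 0, 0, 0, 0.6, 0, 0, 0, 0, 0.6, 0, 0, 0, 0, 0.6, 0, 0, 0, 0, 0.6, 0, 0, 0, 0, 0.6, 0, 0, 0, 0, 0.6, 0, 0, 0, 0, 0.6, 0, 0, 0, 0, 0.6, 0, 0, 0, 0],
)

```text
time: 11.3
position: [0.6178, -0.1924, 0.0947]
tool_rot: [1.0, -0.0, -0.0, -0.0]
ft_force: [0.7, -0.1, 0.6]
grip_width: 0.0695
grip_force: 0.0
```

play_rows(
  steps=[0.6, 0.11, 0, 0.8, 0, 0.6, 0, 0, 0.9, 0, 0.6, 0, 0, 0.7, 0, 0.6, 0, 0, 0.35, 0, 0.6, 0, 0, 0, 0, -1, 0, 0, 0, 0, -1, 0, 0, 0, 0, -1, 0, 0, 0, 0, -1, 0, 0, 0, 0, -1, 0, 0, 0, 0],
  grip_force=35,
)

```text
time: 12.3
position: [0.6213, -0.1922, 0.0129]
tool_rot: [1.0, -0.0, 0.0, -0.0]
ft_force: [-0.5, 0.5, 4.9]
grip_width: 0.0378
grip_force: 17.7
```

play_rows(
  steps=[-1, 0, 0, 0, 0, -1, 0, 0, -0.4, 0, -1, 0, 0, -1, 0, -1, 0, 0, -1, 0, -1, 0, 0, -0.6, 0, -1, -0.02, -0.95, 0, 0, -1, -0.02, -0.95, 0, 0, -1, -0.02, -0.95, 0, 0, -1, -0.02, -0.95, 0, 0, -1, -0.02, -0.95, 0, 0],
)

```text
time: 13.3
position: [0.6176, -0.0489, 0.1024]
tool_rot: [1.0, -0.0, -0.0, 0.0]
ft_force: [0.1, 0.4, -2.5]
grip_width: 0.0374
grip_force: 35.0
```

play_rows(
  steps=[-1, -0.02, -0.95, 0, 0, -1, -0.02, -0.95, 0, 0, -1, -0.02, -0.95, 0, 0, -1, -0.02, -0.95, 0, 0, -1, -0.02, -0.95, 0, 0, -1, -0.02, -0.95, 0, 0, -1, -0.02, -0.95, 0, 0, -1, -0.02, -0.95, 0, 0, -1, -0.02, -0.95, 0, 0, -1, 0, 0, 0, 0],
)

```text
time: 14.3
position: [0.612, 0.2103, 0.1024]
tool_rot: [1.0, 0.002, 0.0, -0.001]
ft_force: [0.6, -0.2, -2.4]
grip_width: 0.0368
grip_force: 35.0
```

```bash
python3 - <<'E'
from h import *
snap('wrist','w3')
o=robot.get_obs();print(o['position'],o['grip_width'],o['grip_force'])
E
```

```text
[0.61207762 0.2082727  0.10227711] 0.03704284488329123 34.99951020887238
```

View pics/w3.png

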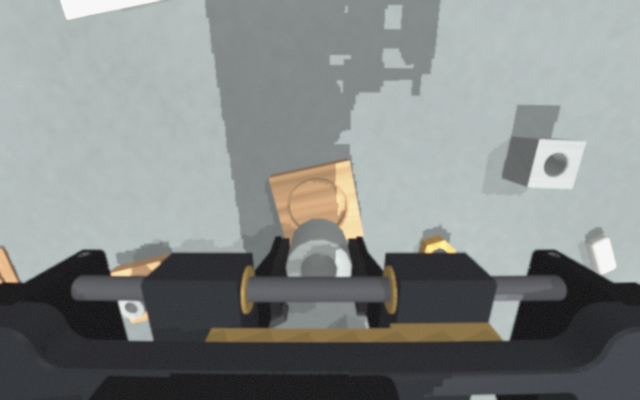

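sleeve_m is held upright. The nest_m pocket is at (317,204), in line with the tool.

play_rows(
  steps=[-1, 0.08, -0.02, 0.2, 0, -1, 0, 0, 0.8, 0, -1, 0, 0, 0.8, 0, -1, 0, 0, 0.4, 0, -1, 0, 0, 0.25, 0, -1, 0, 0, 0.1, 0, -1, 0, 0, 0.07, 0, -1, 0, 0, 0.04, 0, -1, 0, 0, 0, 0, -1, 0, 0, 0, 0],
)

```text
time: 15.35
position: [0.6156, 0.2073, 0.0231]
tool_rot: [1.0, -0.0, 0.001, -0.0]
ft_force: [0.2, 0.1, -3.1]
grip_width: 0.0375
grip_force: 35.0
```

play_rows(
  steps=[-1, 0, -0.05, 0.04, 0, -1, 0, 0, 0.02, 0, -1, 0, 0, 0, 0, 0.4, 0, 0, 0, 0, 0.4, 0, 0, 0, 0, 0.4, 0, 0, 0, 0, 0.4, 0, 0, 0, 0, 0.4, 0, 0, -0.5, 0, 0.4, 0, 0, -1, 0, 0.4, 0, 0, -1, 0],
)

```text
time: 16.35
position: [0.6149, 0.2086, 0.0969]
tool_rot: [1.0, -0.0, -0.0, 0.0]
ft_force: [0.9, 0.2, -0.8]
grip_width: 0.0611
grip_force: 0.0
```

```bash
python3 - <<'E'
from h import *
c=snap('scene','s3')
d=snap('side','d3')
a=cv2.resize(c['image'][140:280,330:490,::-1],None,fx=2.5,fy=2.5,interpolation=cv2.INTER_CUBIC)
b=cv2.resize(d['image'][90:230,260:420,::-1],None,fx=2.5,fy=2.5,interpolation=cv2.INTER_CUBIC)
cv2.imwrite('pics/s3c.png',np.hstack([a,b]))
E
```

```text
(no output)
```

View pics/s3c.png

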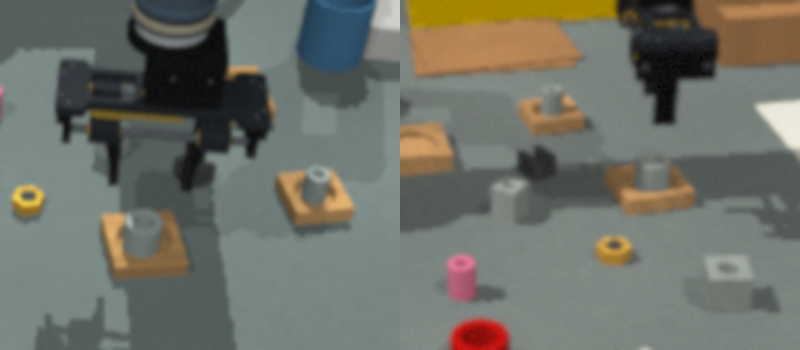

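Both sleeves stand upright in their nests: sleeve_m at (143,232) and sleeve_s at (317,185) in the left crop. Next is sleeve_l.

play_rows(
  steps=[0.75, -0.39, 0.975, 0, 0, 0.75, -0.39, 0.975, 0, 0, 0.75, -0.39, 0.975, 0, 0, 0.75, -0.39, 0.975, 0, 0, 0.75, -0.39, 0.975, 0, 0, 0.75, -0.39, 0.975, 0, 0, 0.75, -0.39, 0.975, 0, 0, 0.75, -0.39, 0.975, 0, 0, 0.75, -0.39, 0.975, 0, 0, 0.75, -0.39, 0.975, 0, 0],
)

```text
time: 17.45
position: [0.4975, -0.0849, 0.0959]
tool_rot: [1.0, -0.0, 0.0, 0.0]
ft_force: [-0.5, -1.0, 0.3]
grip_width: 0.0759
grip_force: 0.0
```

play_rows(
  steps=[0.75, -0.38, 0.975, 0, 0, 0.75, -0.38, 0.975, 0, 0, 0.75, -0.38, 0.975, 0, 0, 0.75, 0, 0, 0, 0, 0.75, 0, 0, 0, 0, 0.75, 0, 0, 0, 0, 0.75, 0, 0, 0, 0, 0.75, 0, 0, 0, 0, 0.75, 0, 0, 0, 0, 0.75, 0, 0, 0, 0],
)

```text
time: 18.45
position: [0.4641, -0.1711, 0.0956]
tool_rot: [1.0, 0.0, -0.0, -0.0]
ft_force: [0.3, -0.1, 0.4]
grip_width: 0.0762
grip_force: 0.0
```

play_rows(
  steps=[0.75, 0, 0, 0.8, 0, 0.75, 0, 0, 0.9, 0, 0.75, 0, 0, 0.7, 0, 0.75, 0, 0, 0.35, 0, 0.75, 0, 0, 0, 0, -1, 0, 0, 0, 0, -1, 0, 0, 0, 0, -1, 0, 0, 0, 0, -1, 0, 0, 0, 0, -1, 0, 0, 0, 0],
  grip_force=40,
)

```text
time: 19.45
position: [0.4641, -0.1715, 0.0139]
tool_rot: [1.0, -0.0, 0.0, 0.0]
ft_force: [-0.5, 1.5, 4.0]
grip_width: 0.0495
grip_force: 40.0
```

play_rows(
  steps=[-1, 0, 0, -0.4, 0, -1, 0, 0, -1, 0, -1, 0, 0, -1, 0, -1, 0, 0, -0.6, 0, -1, -0.22, -0.99, 0, 0, -1, -0.22, -0.99, 0, 0, -1, -0.22, -0.99, 0, 0, -1, -0.22, -0.99, 0, 0, -1, -0.22, -0.99, 0, 0, -1, -0.22, -0.99, 0, 0],
)

```text
time: 20.45
position: [0.4237, 0.0077, 0.1036]
tool_rot: [1.0, -0.0, 0.0, 0.0]
ft_force: [0.8, 1.3, -3.0]
grip_width: 0.0497
grip_force: 40.0
```

play_rows(
  steps=[-1, -0.22, -0.99, 0, 0, -1, -0.22, -0.99, 0, 0, -1, -0.22, -0.99, 0, 0, -1, -0.22, -0.99, 0, 0, -1, -0.22, -0.99, 0, 0, -1, -0.22, -0.99, 0, 0, -1, -0.22, -0.99, 0, 0, -1, 0, 0, 0, 0, -1, 0, 0, 0, 0, -1, 0, 0, 0, 0],
)

```text
time: 21.45
position: [0.3783, 0.2139, 0.1033]
tool_rot: [1.0, -0.0, 0.0, 0.0]
ft_force: [-0.3, -1.4, -2.7]
grip_width: 0.0496
grip_force: 40.0
```

```bash
python3 - <<'E'
from h import *
snap('wrist','w4')
o=robot.get_obs();print(o['position'],o['grip_width'],o['q'])
E
```

```text
[0.37838181 0.21376282 0.10329394] 0.04984489655757459 [ 2.56129424e-01  4.94974951e-01  2.01051274e+00 -3.80989646e-04
  6.36187864e-01  1.82855747e+00]
```

View pics/w4.png

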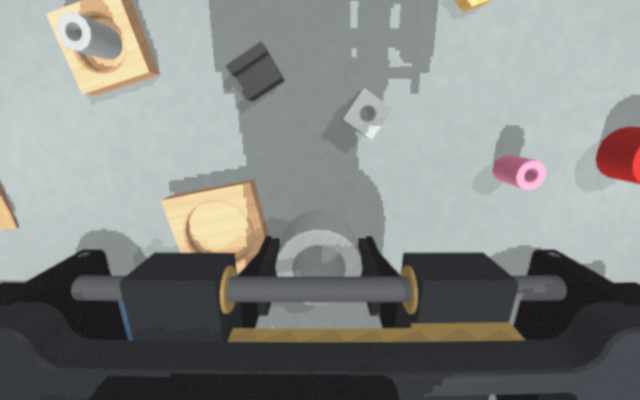

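sleeve_l is held. The nest_l pocket rim centre is at about (220,229), still roughly 9 cm further in y.

```bash
python3 - <<'E'
from h import *
c=load('w4'); print(ray(c,[(220,229)],.018), ray(c,[(164,198),(256,181)],.018))
P=ray(c,[(164,198),(256,181)],.018)[:,:2]; 
# centre from front edge: inward along edge normal by 43 mm
e=(P[1]-P[0]); L=np.linalg.norm(e); n=np.array([e[1],-e[0]])/L
print(L, P.mean(0)+.043*n, P.mean(0)-.043*n)
E
```

```text
[[0.3581418  0.30748284 0.018     ]] [[0.38917294 0.35679198 0.018     ]
 [0.40515133 0.26960572 0.018     ]]
0.08863832560627624 [0.35486656 0.30544745] [0.43945771 0.32095025]
```

play_rows(
  steps=[-1, -0.18, -0.775, 0, 0, -1, -0.18, -0.775, 0, 0, -1, -0.18, -0.775, 0, 0, -1, -0.18, -0.775, 0, 0, -1, 0, 0, 0, 0, -1, 0, 0, 0.5, 0, -1, 0, 0, 0.7, 0, -1, 0, 0, 0.5, 0, -1, 0, 0, 0, 0, -1, 0, 0, 0, 0],
)

```text
time: 22.5
position: [0.3569, 0.3065, 0.0521]
tool_rot: [1.0, -0.001, -0.0, 0.0]
ft_force: [-0.8, 0.2, -3.7]
grip_width: 0.0498
grip_force: 40.0
```

play_rows(
  steps=[-1, 0, 0, 0.5, 0, -1, 0, 0, 0.25, 0, -1, 0, 0, 0.12, 0, -1, 0, 0, 0.07, 0, -1, 0, 0, 0.03, 0, -1, 0, 0, 0, 0, -1, 0, 0, 0, 0, -1, 0, 0, 0, 0, -1, 0, 0, 0, 0, -1, 0, 0, 0, 0],
)

```text
time: 23.5
position: [0.3566, 0.3076, 0.0232]
tool_rot: [1.0, -0.0, 0.0, -0.0]
ft_force: [1.1, -0.6, -3.2]
grip_width: 0.0498
grip_force: 40.0
```

play_rows(
  steps=[-1, 0, 0, 0.04, 0, -1, 0, 0, 0.02, 0, -1, 0, 0, 0, 0, 0.7, 0, 0, 0, 0, 0.7, 0, 0, 0, 0, 0.7, 0, 0, 0, 0, 0.7, 0, 0, 0, 0, 0.7, 0, 0, -0.5, 0, 0.7, 0, 0, -1, 0, 0.7, 0, 0, -1, 0],
)

```text
time: 24.5
position: [0.356, 0.3072, 0.0965]
tool_rot: [1.0, -0.0, -0.001, 0.001]
ft_force: [-0.6, 1.1, -0.8]
grip_width: 0.0739
grip_force: 0.0
```

play_rows(
  steps=[0.9, 0.27, 1, 0, 0, 0.9, 0.27, 1, 0, 0, 0.9, 0.27, 1, 0, 0, 0.9, 0.27, 1, 0, 0, 0.9, 0.27, 1, 0, 0, 0.9, 0.27, 1, 0, 0, 0.9, 0.27, 1, 0, 0, 0.9, 0.27, 1, 0, 0, 0.9, 0.27, 1, 0, 0, 0.9, 0.27, 1, 0, 0],
)

```text
time: 25.5
position: [0.4377, 0.0063, 0.0962]
tool_rot: [1.0, -0.0, -0.0, -0.0]
ft_force: [0.1, -0.4, -0.5]
grip_width: 0.0826
grip_force: 0.0
```

```bash
python3 - <<'E'
from h import *
c=snap('scene','s4')
cv2.imwrite('pics/s4c.png',cv2.resize(c['image'][130:260,340:500,::-1],None,fx=3,fy=3,interpolation=cv2.INTER_CUBIC))
E
```

```text
(no output)
```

View pics/s4c.png

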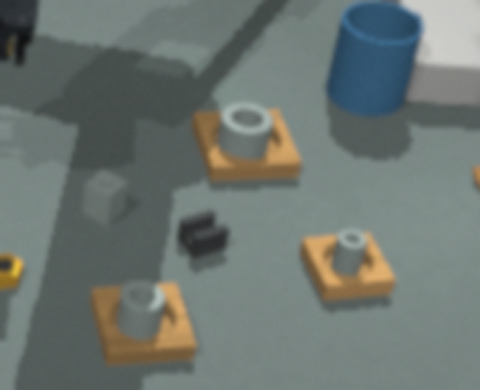

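All three sleeves stand upright in their nests: s at (350,255), m at (142,310), l at (245,130). Now sleeve_xl.

play_rows(
  steps=[1, 0.27, 1, 0, 0, 1, 0.27, 1, 0, 0, 1, 0.27, 1, 0, 0, 1, 0.27, 1, 0, 0, 1, 0.27, 1, 0, 0, 1, 0.27, 1, 0, 0, 1, 0.27, 1, 0, 0, 1, 0.27, 1, 0, 0, 1, 0.27, 1, 0, 0, 1, 0.27, 1, 0, 0],
)

```text
time: 26.55
position: [0.5185, -0.2933, 0.0959]
tool_rot: [1.0, -0.0, -0.0, -0.0]
ft_force: [0.0, 0.4, -0.8]
grip_width: 0.0869
grip_force: 0.0
```

play_rows(
  steps=[1, 0.27, 1, 0, 0, 1, 0.27, 1, 0, 0, 1, 0.27, 0.93, 0, 0, 1, 0, 0, 0, 0, 1, 0, 0, 0, 0, 1, 0, 0, 0, 0, 1, 0, 0, 0, 0, 1, 0, 0, 0, 0, 1, 0, 0, 0, 0, 1, 0, 0, 0, 0],
)

```text
time: 27.55
position: [0.5428, -0.38, 0.0964]
tool_rot: [1.0, 0.0, 0.0, -0.0]
ft_force: [-0.2, 0.1, 0.7]
grip_width: 0.087
grip_force: 0.0
```

play_rows(
  steps=[1, 0, 0.09, 0.8, 0, 1, 0, 0, 0.9, 0, 1, 0, 0, 0.7, 0, 1, 0, 0, 0.35, 0, 1, 0, 0, 0, 0, -1, 0, 0, 0, 0, -1, 0, 0, 0, 0, -1, 0, 0, 0, 0, -1, 0, 0, 0, 0, -1, 0, 0, 0, 0],
  grip_force=45,
)

```text
time: 28.55
position: [0.5431, -0.3827, 0.0148]
tool_rot: [1.0, -0.0, 0.0, -0.0]
ft_force: [-0.3, 1.9, 4.9]
grip_width: 0.0617
grip_force: 45.0
```

play_rows(
  steps=[-1, 0, 0, -0.4, 0, -1, 0, 0, -1, 0, -1, 0, 0, -1, 0, -1, 0, 0, -0.6, 0, -1, -1, -0.335, 0, 0, -1, -1, -0.335, 0, 0, -1, -1, -0.335, 0, 0, -1, -1, -0.335, 0, 0, -1, -1, -0.335, 0, 0, -1, -1, -0.335, 0, 0],
)

```text
time: 29.55
position: [0.3614, -0.3222, 0.1039]
tool_rot: [1.0, 0.0, -0.0, 0.0]
ft_force: [-0.7, -1.6, -5.5]
grip_width: 0.0619
grip_force: 45.0
```

play_rows(
  steps=[-1, 0, 0, 0, 0, -1, 0, 0, 0, 0, -1, 0, 0, 0.5, 0, -1, 0, 0, 0.7, 0, -1, 0, 0, 0.5, 0, -1, 0, 0, 0, 0, -1, 0, 0, 0, 0, -1, 0, 0, 0, 0, -1, 0, 0, 0, 0, -1, 0, 0, 0, 0],
)

```text
time: 30.55
position: [0.3632, -0.3232, 0.0534]
tool_rot: [1.0, -0.0, 0.0, 0.001]
ft_force: [1.0, -0.1, -6.0]
grip_width: 0.062
grip_force: 45.0
```

play_rows(
  steps=[-1, 0, 0, 0.5, 0, -1, 0, 0, 0.25, 0, -1, 0, 0, 0.12, 0, -1, 0, 0, 0.07, 0, -1, 0, 0, 0.03, 0, -1, 0, 0, 0, 0, -1, 0, 0, 0, 0, -1, 0, 0, 0, 0, -1, 0, 0, 0, 0, -1, 0, 0, 0, 0],
)

```text
time: 31.55
position: [0.3628, -0.3227, 0.0238]
tool_rot: [1.0, -0.0, 0.0, 0.0]
ft_force: [0.9, 0.1, -4.9]
grip_width: 0.0621
grip_force: 45.0
```

play_rows(
  steps=[-1, 0, 0, 0.04, 0, -1, 0, 0, 0.02, 0, -1, 0, 0, 0, 0, 1, 0, 0, 0, 0, 1, 0, 0, 0, 0, 1, 0, 0, 0, 0, 1, 0, 0, 0, 0, 1, 0, 0, -0.5, 0, 1, 0, 0, -1, 0, 1, 0, 0, -1, 0],
)

```text
time: 32.55
position: [0.3624, -0.3222, 0.097]
tool_rot: [1.0, -0.0, -0.001, -0.001]
ft_force: [0.7, -0.9, 0.0]
grip_width: 0.0868
grip_force: 0.0
```

play_rows(
  steps=[1, 0, 0, -1, 0, 1, 0, 0, -1, 0, 1, 0, 0, -0.5, 0, 1, 0, 0, 0, 0, 1, 0, 0, 0, 0, 1, 0, 0, 0, 0, 1, 0, 0, 0, 0, 1, 0, 0, 0, 0, 1, 0, 0, 0, 0, 1, 0, 0, 0, 0],
)

```text
time: 33.55
position: [0.3627, -0.3227, 0.1715]
tool_rot: [1.0, -0.0, -0.0, -0.0]
ft_force: [-0.2, 0.4, -0.4]
grip_width: 0.087
grip_force: 0.0
```

```bash
python3 - <<'E'
from h import *
c=snap('side','d5')
cv2.imwrite('pics/d5c.png',cv2.resize(c['image'][100:390,180:440,::-1],None,fx=2,fy=2,interpolation=cv2.INTER_CUBIC))
E
```

```text
(no output)
```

View pics/d5c.png

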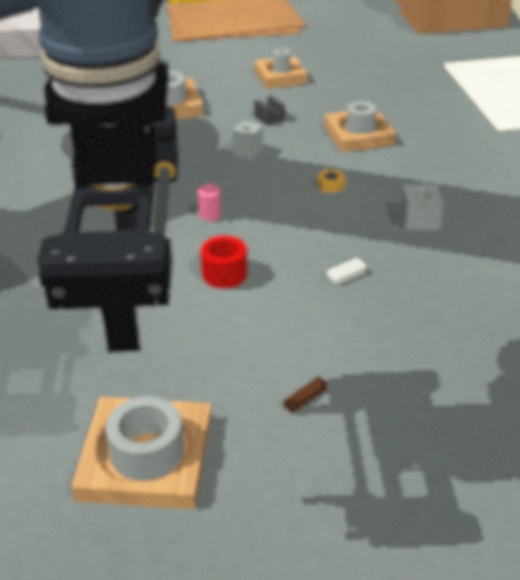

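The largest sleeve is centred and upright in its nest at (145,437). The other three sleeves and both blocks are in place, and the gripper is clear.

```bash
python3 -c "
from rig import robot
print(robot.hand_in())"
```

```text
the job is handed in; nothing more can be done
None
```

I placed all four sleeves upright in their matching nests, smallest to largest, left both blocks untouched, and handed the job in at about 34 s; the hand-in returned no verdict.

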